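# Back the foil dispenser off one notch

## Robot

A 6-joint arm with a two-finger parallel gripper is mounted at the origin on a cart in front of the work surface, level with it; the furniture and walls round the work are solid. World frame = base frame: x ahead of the robot, y to its left, z up, the work surface at z = 0. Lengths are in m, angles in degrees, forces in N, time in s.
With the tool pointing down it reaches from about 0.375 to 0.975 m from the base axis. Payload 3.8 kg.
Tool frame: the origin (TCP) lies midway between the tips of the shut fingers; the grasp point (between the pads) lies tcp_to_grasp behind it (tcp_to_grasp is the distance from the TCP to the grasp point, in m); z points along the fingers, y is the line along which they close (so a half turn about z gives the same grasp; the last joint's range is limited). The gripper opens to 88 mm and grips with 3 to 60 N. Pads are 18 mm wide; open, the fingers measure 123 mm over their backs; the gripper's body (75 mm by 187 mm) begins 45 mm behind the grasp point.
Start: joints at [-68.921, 15.12, 91.902, -0, 72.978, -2.114], TCP at [0.266, -0.62, 0.239] pointing down, gripper open.
Joint ranges: [-150.88, 150.88], [-54.13, 125.18], [17.81, 147.31], [-75.09, 255.09], [0, 152.58], [-146.25, 146.25]. Speed limits (degrees/s): [147.25, 147.25, 180, 180, 180, 180].

## Interface

Orientations are given as a 3x3 rotation matrix whose columns are the frame's x, y, z axes.
In Python, from cell import * gives the robot as it stands.
- The arm moves only by the shell command python3 -m crank 'ROWS' [OPENING] [FORCE]. ROWS is JSON, a list that holds one entry, the list of rows, each a list of 6 numbers: the shift along the tool's x, y, z each as a share of 50 mm, from -1 to 1, then the turn, a rotation vector about the tool's x, y, z each as a share of 10 degrees, from -1 to 1. A call has 1 to 8 rows; each row shifts and turns the commanded pose from where the row before left it, along the tool's axes as they then stand; what a row does not reach is not made up. A row lasts 1/8 s, in which the tool goes at most 62.5 mm and 10.7 degrees, less where a joint would pass 70% of its speed; a pose out of reach is approached as far as the arm can. A call with a number of a shift or a turn outside -1 to 1 is refused whole. A call with a gripper value outside its range is refused whole. OPENING is the closure, from 0 (fully open) to 1 (shut), set as the call begins (- or left out, the last holds). The fingers move at their own pace and stop on an object; FORCE is the grip in N (left out, the last holds). Time passes only in rows, so rows that do not move let the fingers close. It gives the time, the measured TCP pose, the force, the opening and the grip force at its end, in the units of the state.
- sense(): the state, without advancing time (a new reading comes with each control period).
- read_camera(name): name is "side" or "top"; returns a dict with "pixels" (420x560x3 uint8, red, green, blue), "fx", "fy", "cx", "cy" (pixels), "k1" (the pictures are not rectified: a ray, as slopes to the right and down, at radius r is drawn at 1 + k1 r^2 times it, then the intrinsics apply), "T" (4x4, takes a point from camera to world coordinates). Camera axes: x right, y down, z forward; pixel columns grow to the right and rows downward; lengths in m; the calibration is good to about 2 mm. A picture is of the moment at which its call begins. There is no depth.
- close_job(): hands the job in; it is judged then, once.
Trained networks look in a picture, given as the dict that the camera call returned (one of the last four; its "shot" number tells which), for a name from the list of things; names that differ only in an ending like _2 or _b are one class to them, and where a whole thing is asked for, a point or a joint stands for the part that bears it (a point fixed in the world has none). Each returns a list of dicts, best first, with "confidence" (0 to 1); they miss things now and then, are a little off and sometimes report something else, mostly with a low value. They report only what shows in the picture. A call takes as long as a camera call.
- outline_of(picture, label): "pixels" (420x560 bool, what is visible of it) and "box" ([left, top, right, bottom] in pixels, round what is visible of it).
The state is a dict: "clock": time; "joints": joint angles; "joint_velocities": joint speeds; "effort": joint torques, N m; "tcp_pos": TCP position; "tool_rot": TCP orientation; "force": force on the tool from outside, world axes, zero at the start; "wrist_torque": the same for the moment, N m; "grip_width": finger opening in m; "grasp_force": force on a finger pad.
Only numpy, scipy, OpenCV 4.12 (cv2) and the standard library are available. Lean on these libraries where they do the work, as an engineer would, in place of code of your own. Each camera call takes 0.05 s, during which the arm holds its last target. There are 200 camera calls.

## Task

The foil dispenser has been fed one notch too far: with a fingertip, tip the ratchet pawl up by its thumb tab until it lies back at rest, push the top of the black star wheel away from the dispenser's front so that the ratchet goes back just one notch, then tip the pawl down again so that its nose drops into that notch and locks the wheel. Push only: pinch and lift nothing, do not force pawl or wheel, and leave the other things on the worktop where they are.

Things in the scene. Friction and masses are not known exactly. Their poses are not given: they have to be found in the camera images.
- dispenser: hair-foil dispenser of grey sheet steel, screwed down, base 160 (x) by 185 (y) mm. Origin: centre of its underside. -x is its front (tear-off bar, faces the robot), +y its left, z up. Foil roll between cheeks at y = -71 and +71 mm (tops up to z = 144 mm, at the rear). Right end (-y): black star wheel; left end (+y): ratchet wheel and pawl. One axle for roll, star and ratchet, along y at x = 0, z = 85 mm
- star_center (a point): fixed point: centre of the star wheel (dispenser x 0, y -94, z 85 mm). Six arms 60 degrees apart, round-ended, tips 59 mm from the axle, 14 mm thick near the tip, 18 mm near the hub, 17 mm wide along y. At wheel joint q (in degrees) one arm leans 22 - q degrees from straight up to the front, the next one 38 + q degrees to the back
- wheel (a joint): turning of the axle with ratchet, roll and star (rad); positive = backward: the top moves to the dispenser's +x. 12 saw teeth, 90 mm across tips: a notch is 0.524. Starts between -0.12 and 0; pawl down, it is stopped backward at 0 by the pawl, and one notch back at 0.524, but clicks forward. Pawl up, it turns both ways with a drag of 0.14 N m (3 N at the arms) and stays where left
- pawl (a joint): turning of the pawl about its pivot (rad), axis along the dispenser's y. 0 = nose fully down in a notch, about 0.2 = nose on a tooth tip; grows as the nose lifts and the tab swings back (+x); 1.20 = lying back on its rest pin. Moves freely by its weight: past about 0.75 it falls back to rest and stays; short of that it falls onto the teeth
- pawl_pivot (a point): fixed point on the pawl's pivot axis, level along y with the middle of the thumb tab (dispenser x +55, y +97, z 133 mm)
- pawl_tab (a point): outer edge of the pawl's thumb tab, middle of its width, 52 mm from the pivot axis. Flat plate 36 mm wide (y +79 to +115 mm; the pawl itself lies at y +77 to +85), 4.5 mm thick, 18 to 52 mm from the pivot. Pawl down: it leans 33 degrees from straight up to the front (edge at x +27, z 177 mm); pawl at rest: 36 degrees to the back (edge at x +85, z 175 mm). Push it to +x to lift the pawl, to -x to drop it
- tint_bowl: black plastic tinting bowl, 110 mm across, 52 mm high; bystander; origin: centre of its underside
- foil_spare: spare foil roll lying on its side, 60 mm thick, 128 mm long; bystander; origin: centre of its underside
- clip_steel: steel duck-bill section clip, 114 mm long, lying left of the dispenser; bystander; origin: centre of its underside
- clip_grey: dark duck-bill section clip, 114 mm long, lying right of the dispenser; bystander; origin: centre of its underside
- wax_tin: small white screw pot, 41 mm across, 26 mm high; bystander; origin: centre of its underside
- pomade_pot: low pot, 69 mm across, 41 mm high; bystander; origin: centre of its underside
- talc_small: green talc bottle, 105 mm high; bystander; origin: centre of its underside
- tonic_clear: spray bottle, 169 mm high; bystander; origin: centre of its underside

How it is judged (in metres and radians):
On the way, in this order (a step that is already met when the one before it is completed fails the run):
1. the pawl lies back at rest, clear of the teeth, the wheel still in its notch (value of joint pawl above 1.05 rad and value of joint wheel between -0.35 and 0.2 rad), for 0.2 s.
2. with the pawl up, the wheel has been turned back by about a notch (value of joint pawl above 1.05 rad and value of joint wheel above 0.2636 rad), for 0.2 s.
3. the pawl's nose is down in the next notch (value of joint pawl below 0.1 rad and value of joint wheel between 0.3036 and 0.5736 rad), for 0.2 s.
At the end, for the whole second after the job is handed in: The ratchet wheel stands one notch back (wheel between 0.30 and 0.57 rad, one notch = 0.524) and at rest, and the pawl's nose is down in that notch (pawl below 0.10 rad) (all of step 3 and velocity of joint wheel between -0.1 and 0.1 rad/s); the robot touches nothing.
It fails at once if the wheel is turned back past the second notch (value of joint wheel above 1.0472 rad).
It fails at once if the wheel is fed forward by a notch or more (value of joint wheel below -0.5236 rad).
It fails at once if the pawl is forced (over 25 N) (contact force between the fingers and pawl above 25 N).
It fails at once if the wheel is forced (over 30 N) (contact force between the fingers and wheel above 30 N).
It fails at once if another thing on the worktop is moved by more than 20 mm or lifted (distance of any of tint_bowl, foil_spare, clip_steel, clip_grey, wax_tin, pomade_pot, talc_small, tonic_clear from where it was at the start of the episode above 0.02 m).
It also fails if it takes over 48 s, if anything falls off the work surface, if the arm or the gripper's body presses on something with over 40 N, if the wrist force passes 120 N, or if a joint passes its speed limit or range.

## Working session

There is one attempt and no reset: what is moved stays moved. The work goes in short steps, Python scripts to look and compute and a shell command to move; the robot and the scene stay as the last step left them, time stands still between calls to the robot, and variables do not carry over. Pictures are saved under pics/ and viewed, at most 10 in all, crops included, and the job is handed in when it is done.

```bash
mkdir -p pics; ls; cat > h.py <<'E'
from cell import *
import numpy as np,cv2
def snap(n,f):
    p=read_camera(n); cv2.imwrite('pics/'+f,p['pixels'][:,:,::-1]); return p
def proj(p,X):
    T=np.linalg.inv(p['T']); X=np.atleast_2d(X); c=X@T[:3,:3].T+T[:3,3]
    s=c[:,:2]/c[:,2:]; s=s*(1+p['k1']*(s**2).sum(1,keepdims=True))
    return s*[p['fx'],p['fy']]+[p['cx'],p['cy']]
E
python3 - <<'E'
from h import *
import pickle
print(sense())
P={}
for n in('top','side'):
    p=snap(n,n+'0.png');P[n]=p
    print(n,p['fx'],p['cx'],p['cy'],p['k1'],p['T'].round(3).tolist())
    for l in('dispenser','pawl','wheel','pawl_tab'):
        try:
            for o in outline_of(p,l)[:2]:
                ys,xs=np.nonzero(o['pixels']);print(l,round(o['confidence'],2),o['box'],xs.mean().round(1),ys.mean().round(1),len(xs))
                P[n+l]=P.get(n+l,o)
        except Exception as e: print(l,e)
pickle.dump(P,open('P.pkl','wb'))
E
```

```text
pics
{'clock': 0.0, 'joints': array([-6.89208420e+01,  1.51690937e+01,  9.19804481e+01, -8.79328591e-04,
        7.29793177e+01, -2.11491438e+00]), 'joint_velocities': array([-0.0534009 ,  0.0537723 , -0.02308241,  0.01600416, -0.02312647,
        0.04374875]), 'effort': array([-1.15800969e-03, -5.02114820e+01, -3.56871879e+01,  7.29632098e-02,
        2.94977438e-02, -1.70219755e-04]), 'tcp_pos': array([ 0.26557425, -0.61977921,  0.23739639]), 'tool_rot': array([[ 9.19174342e-01,  3.93850037e-01, -8.22569978e-04],
       [ 3.93850891e-01, -9.19171961e-01,  2.09324832e-03],
       [ 6.83426711e-05, -2.24803007e-03, -9.99997471e-01]]), 'force': array([ 0.72914999, -0.74734101, -0.18778221]), 'wrist_torque': array([-0.01248758,  0.01312721,  0.00116912]), 'grasp_force': 0.0, 'grip_width': 0.08801239894202159}
top 531.0688583164971 269.42138643916167 207.39088607024934 -0.05019425524055199 [[0.013, -0.996, 0.085, 0.436], [-1.0, -0.015, -0.024, -0.077], [0.025, -0.085, -0.996, 1.746], [0.0, 0.0, 0.0, 1.0]]
dispenser 0.64 [129.1, 209.1, 208.5, 268.7] 175.9 237.8 3077
pawl 0.71 [132.3, 222.2, 146.0, 241.1] 138.4 232.0 119
wheel 0.6 [147.9, 211.8, 208.7, 257.2] 179.0 236.7 1239
wheel 0.49 [209.0, 239.8, 235.9, 241.7] 224.8 240.2 72
pawl_tab 0.64 [289.7, 172.3, 333.6, 194.2] 310.3 182.2 752
pawl_tab 0.58 [129.8, 221.4, 146.0, 241.2] 139.2 232.0 127
side 411.71681398250587 277.0329247962604 204.68726212934487 0.009650836313482977 [[-0.983, -0.1, 0.157, 0.411], [-0.185, 0.427, -0.885, 0.853], [0.021, -0.899, -0.438, 0.609], [0.0, 0.0, 0.0, 1.0]]
dispenser 0.66 [261.3, 243.0, 345.5, 357.9] 296.9 307.0 7127
pawl 0.92 [272.5, 277.0, 306.4, 303.3] 288.7 293.3 446
wheel 0.61 [279.0, 241.9, 328.1, 336.7] 303.4 295.1 2574
pawl_tab 0.9 [269.1, 280.9, 308.2, 307.9] 288.7 293.5 409
```

```bash
python3 - <<'E'
import cv2
a=cv2.imread('pics/top0.png')[150:310,80:290];cv2.imwrite('pics/t1.png',cv2.resize(a,None,fx=3.6,fy=3.6,interpolation=2))
a=cv2.imread('pics/side0.png')[220:380,190:400];cv2.imwrite('pics/s1.png',cv2.resize(a,None,fx=3.6,fy=3.6,interpolation=2))
E
```

```text
(no output)
```

View pics/t1.png

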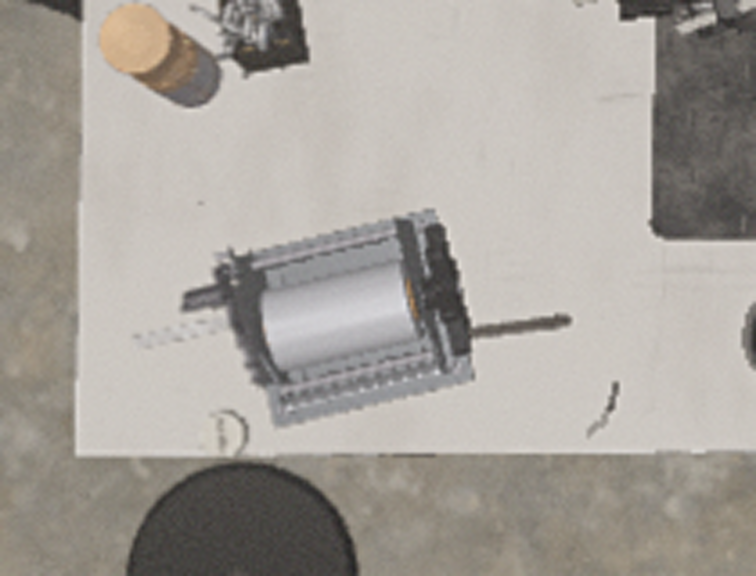

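View pics/s1.png

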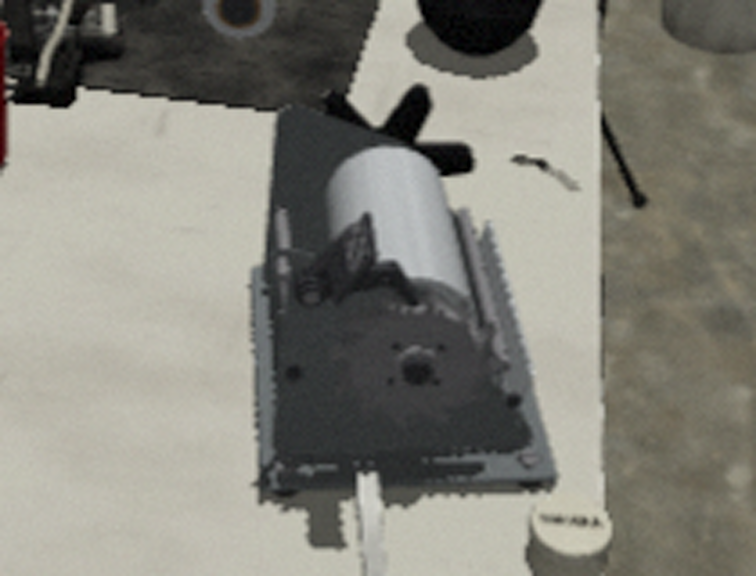

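View pics/side0.png

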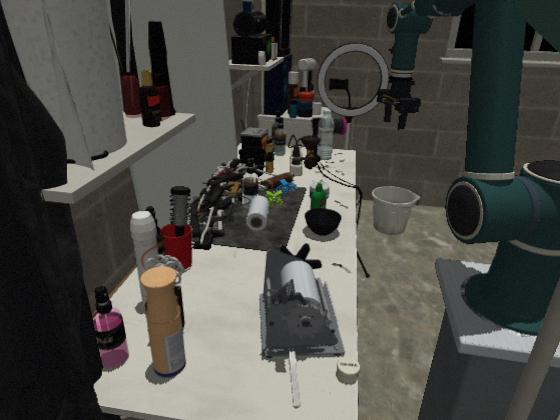

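The dispenser is at the left front. It is turned a little, with the star on the right side and the pawl down at crop (350,255) of the side view. Next I fit its pose from the base corners and hub.

```bash
cat >> h.py <<'E'
def W(q,X):
    X=np.atleast_2d(np.array(X,float))/1000; c,s=np.cos(q[2]),np.sin(q[2])
    return np.c_[q[0]+c*X[:,0]-s*X[:,1],q[1]+s*X[:,0]+c*X[:,1],X[:,2]]
E
python3 - <<'E'
from h import *
import pickle
from scipy.optimize import least_squares
P=pickle.load(open('P.pkl','rb'))
t=np.array([[275,425],[473,378],[437,210]])/3.6+[80,150]
s=np.array([[553,483],[262,498],[417,370],[417,92]])/3.6+[190,220]
Xt=[[-80,92.5,2],[-80,-92.5,2],[80,-92.5,2]]; Xs=[[-80,92.5,2],[80,92.5,2],[0,83,85],[9,-94,139]]
f=lambda q:np.r_[(proj(P['top'],W(q,Xt))-t).ravel(),(proj(P['side'],W(q,Xs[:3]))-s[:3]).ravel()]
r=least_squares(f,[.4,.2,.2],loss='soft_l1');q=r.x
print(q,np.degrees(q[2]),f(q).round(1)); np.save('q.npy',q)
def arm(a): return [[-r*np.sin(a),-94,85+r*np.cos(a)] for r in (0,59)]
pts=[[27,79,177],[27,115,177],[45,115,148],[45,79,148],[55,97,133]]
for n,o in(('top',(80,150)),('side',(190,220))):
    im=cv2.imread(f'pics/{n}0.png');k=4
    im=cv2.resize(im[o[1]:o[1]+140,o[0]:o[0]+190],None,fx=k,fy=k,interpolation=2)
    g=lambda X:((proj(P[n],W(q,X))-o)*k).astype(int)
    cv2.polylines(im,[g(pts[:4])],True,(0,0,255))
    cv2.polylines(im,[g([[-80,-92.5,0],[80,-92.5,0],[80,92.5,0],[-80,92.5,0]])],True,(255,0,0))
    for j in range(6): cv2.polylines(im,[g(arm(np.radians(22+60*j)))],False,(0,255,0))
    cv2.imwrite(f'pics/o_{n}.png',im); pts and P.update({n+'o':im})
cv2.imwrite('pics/o.png',cv2.resize(np.hstack([P['topo'],P['sideo']])[:, :],(800,295)) if 0 else np.vstack([P['topo'],P['sideo']])[:, :])
print(W(q,pts+[[0,-94,85],[85,97,175]]).round(3))
E
```

```text
[0.47941021 0.17784006 0.25825851] 14.797122852827668 [-0.1  1.   0.1  0.2 -1.3 -0.5  1.3  0.5 -0.6 -0.3 -0.5 -3.5]
[[0.485 0.261 0.177]
 [0.476 0.296 0.177]
 [0.494 0.301 0.148]
 [0.503 0.266 0.148]
 [0.508 0.286 0.133]
 [0.503 0.087 0.085]
 [0.537 0.293 0.175]]
```

View pics/o_top.png

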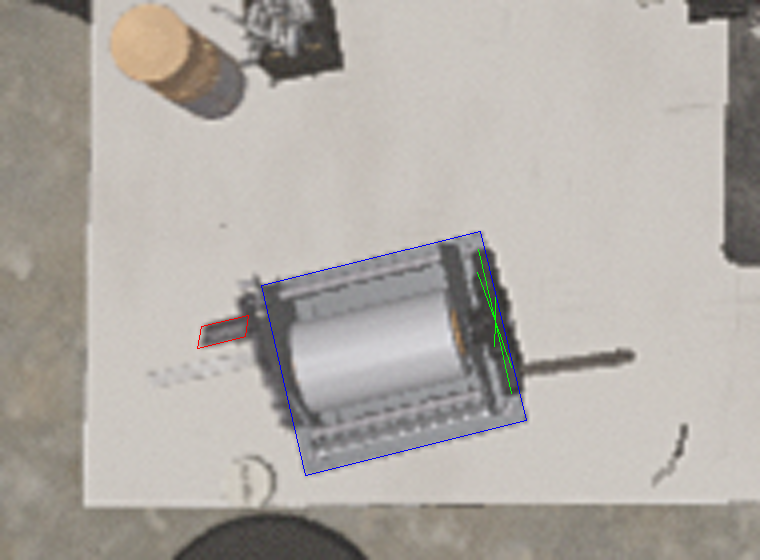

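View pics/o_side.png

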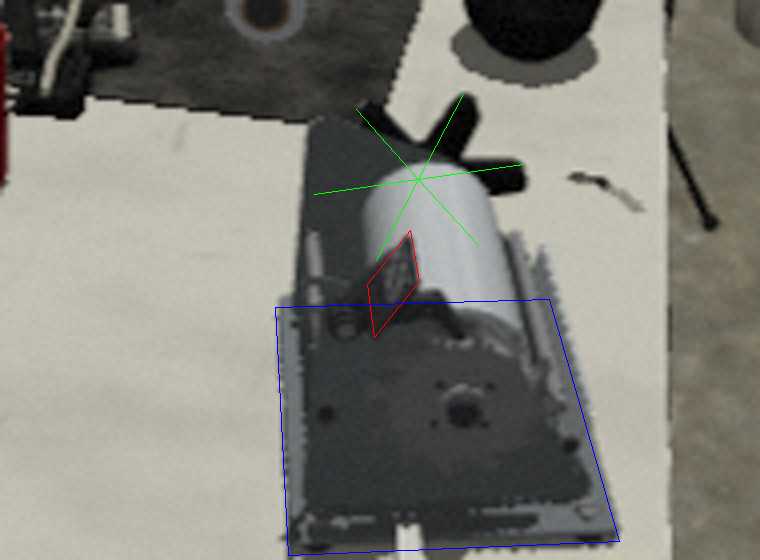

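```bash
python3 - <<'E'
from h import *
import pickle
from scipy.optimize import least_squares
P=pickle.load(open('P.pkl','rb'))
t=np.array([[275,425],[473,378],[437,210]])/3.6+[80,150]
s=np.r_[np.array([[553,483],[262,498]])/3.6+[190,220],np.array([[466,106],[512,177],[372,112]])/4+[190,220]]
Xt=[[-80,92.5,2],[-80,-92.5,2],[80,-92.5,2]]
def Xs(w): return [[-80,92.5,2],[80,92.5,2]]+[[-52*np.sin(a-w),-94,85+52*np.cos(a-w)] for a in np.radians([22,82,-38])]
f=lambda q:np.r_[(proj(P['top'],W(q,Xt))-t).ravel(),(proj(P['side'],W(q,Xs(q[3])))-s).ravel()]
r=least_squares(f,[.4,.2,.2,0],loss='soft_l1');q=r.x
print(q,np.degrees(q[2]),f(q).round(1)); np.save('q.npy',q)
print('pre-tab',W(q,[[5,100,240],[5,100,155],[85,97,175]]).round(3))
for n in ('pomade_pot','talc_small','tonic_clear','wax_tin'):
  for c in('top',):
    o=outline_of(read_camera(c),n)
    print(n,[(round(k['confidence'],2),k['box']) for k in o[:1]])
# tool deltas: rotate to disp yaw, tool down
st=sense();R=st['tool_rot'];c,s_=np.cos(q[2]),np.sin(q[2])
from scipy.spatial.transform import Rotation as Ro
G=np.array([[c,s_,0],[s_,-c,0],[0,0,-1]])
print('rotvec deg tool',Ro.from_matrix(R.T@G).as_rotvec(degrees=True))
print('shift in final tool axes mm',G.T@(W(q,[[0,100,240]])[0]-st['tcp_pos'])*1000)
E
```

```text
[ 0.48006408  0.17701747  0.25331535 -0.11041189] 14.513900437975122 [-0.   0.7  0.3  0.2 -0.9 -0.6  0.7  0.3 -1.1 -0.9  0.2  0.5 -0.3 -0.7
  0.1  0. ]
pre-tab [[0.46  0.275 0.24 ]
 [0.46  0.275 0.155]
 [0.538 0.292 0.175]]
pomade_pot [(0.84, [369.8, 226.1, 393.4, 246.7])]
talc_small [(0.67, [331.4, 227.2, 353.3, 245.4])]
tonic_clear [(0.64, [329.7, 155.0, 350.2, 175.1])]
wax_tin []
rotvec deg tool [ 3.16502580e-03 -2.07232532e-03  8.67916024e+00]
shift in final tool axes mm [ 407.22924399 -818.32898796   -1.26237968]
```

```bash
python3 -m crank '[[[0,0,0,0,0,0.87],[0.4,-0.8,0,0,0,0],[0.4,-0.8,0,0,0,0],[0.4,-0.8,0,0,0,0],[0.4,-0.8,0,0,0,0],[0.4,-0.8,0,0,0,0],[0.4,-0.8,0,0,0,0],[0.4,-0.8,0,0,0,0]]]' 1 10
python3 -m crank '[[[0.4,-0.8,0,0,0,0],[0.4,-0.8,0,0,0,0],[0.4,-0.8,0,0,0,0],[0.4,-0.8,0,0,0,0],[0.4,-0.8,0,0,0,0],[0.4,-0.8,0,0,0,0],[0.4,-0.8,0,0,0,0],[0,0,0,0,0,0]]]'
cat > rel.py <<'E'
from h import *
q=np.load('q.npy');st=sense();R=st['tool_rot'];c,s=np.cos(q[2]),np.sin(q[2])
d=st['tcp_pos']-[q[0],q[1],0];D=np.array([[c,s,0],[-s,c,0],[0,0,1]])
print('t',st['clock'],'disp mm',(D@d*1000).round(1),'F',(D@st['force']).round(1),'grip',st['grip_width'],'tool in disp',(D@R).round(2).tolist())
E
python3 rel.py
```

```text
clock: 1.9
tcp_pos: [0.3315, -0.313, 0.239]
tool_rot: [[0.968, 0.25, 0.001], [0.25, -0.968, -0.0], [0.001, 0.001, -1.0]]
force: [1.0, 0.3, 0.1]
grip_width: 0.0104
grasp_force: 0.0
clock: 2.9
tcp_pos: [0.397, -0.0059, 0.239]
tool_rot: [[0.967, 0.255, 0.001], [0.255, -0.967, 0.001], [0.001, -0.0, -1.0]]
force: [-0.3, -0.4, 0.3]
grip_width: 0.0006
grasp_force: 0.0
t 2.9 disp mm [-126.2 -156.3  239. ] F [-0.4 -0.3  0.3] grip 0.0006393700753071869 tool in disp [[1.0, 0.0, 0.0], [0.0, -1.0, 0.0], [0.0, -0.0, -1.0]]
```

```bash
python3 -m crank '[[[0.4,-0.85,0,0,0,0],[0.4,-0.85,0,0,0,0],[0.4,-0.85,0,0,0,0],[0.4,-0.85,0,0,0,0],[0.4,-0.85,0,0,0,0],[0.4,-0.87,0,0,0,0],[0,0,0,0,0,0]]]'
python3 -m crank '[[[0,0,0.5,0,0,0],[0,0,0.5,0,0,0],[0,0,0.4,0,0,0],[0,0,0.2,0,0,0],[0,0,0,0,0,0]]]'; python3 rel.py
python3 -c "
from h import *
snap('side','s2.png')
cv2.imwrite('pics/s2.png',cv2.resize(cv2.imread('pics/s2.png')[160:360,190:390],None,fx=3,fy=3))"
```

```text
clock: 3.78
tcp_pos: [0.4497, 0.271, 0.2386]
tool_rot: [[0.968, 0.253, 0.0], [0.253, -0.968, -0.0], [0.0, 0.0, -1.0]]
force: [0.2, -0.8, 0.1]
grip_width: 0.0005
grasp_force: 0.0
clock: 4.4
tcp_pos: [0.4487, 0.2683, 0.1582]
tool_rot: [[0.968, 0.249, -0.001], [0.249, -0.968, -0.001], [-0.001, 0.001, -1.0]]
force: [-0.4, -1.0, -0.0]
grip_width: 0.0003
grasp_force: 0.0
t 4.4 disp mm [ -7.5  96.3 158.2] F [-0.6 -0.9 -0. ] grip 0.00028732850649582954 tool in disp [[1.0, -0.0, -0.0], [-0.0, -1.0, -0.0], [-0.0, 0.0, -1.0]]
```

View pics/s2.png

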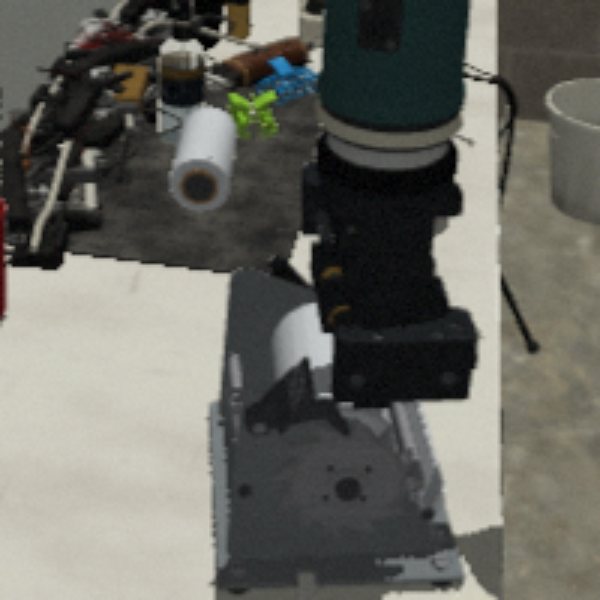

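```bash
python3 -m crank '[[[0.15,0,0,0,0,0],[0.15,0,0,0,0,0],[0.15,0,0,0,0,0],[0.12,0,0,0,0,0],[0.12,0,0,0,0,0],[0.12,0,0,0,0,0],[0.12,0,0,0,0,0],[0,0,0,0,0,0]]]'; python3 rel.py
python3 -m crank '[[[0.1,0,0,0,0,0],[0.1,0,0,0,0,0],[0.1,0,0,0,0,0],[0,0,0,0,0,0]]]'; python3 rel.py
```

```text
clock: 5.45
tcp_pos: [0.4943, 0.2815, 0.1587]
tool_rot: [[0.968, 0.25, 0.0], [0.25, -0.968, 0.0], [0.0, -0.0, -1.0]]
force: [-0.2, -1.3, -0.2]
grip_width: 0.0008
grasp_force: 0.0
t 5.45 disp mm [ 40.   97.5 158.7] F [-0.5 -1.2 -0.2] grip 0.0007651049350076912 tool in disp [[1.0, -0.0, 0.0], [-0.0, -1.0, 0.0], [0.0, -0.0, -1.0]]
clock: 5.95
tcp_pos: [0.5089, 0.2861, 0.1592]
tool_rot: [[0.968, 0.25, 0.001], [0.25, -0.968, 0.002], [0.001, -0.001, -1.0]]
force: [-1.3, 5.5, 3.0]
grip_width: 0.0006
grasp_force: 4.0
t 5.95 disp mm [ 55.2  98.4 159.2] F [0.1 5.6 3. ] grip 0.0005991477075225674 tool in disp [[1.0, -0.0, 0.0], [-0.0, -1.0, 0.0], [0.0, -0.0, -1.0]]
```

```bash
python3 -m crank '[[[-0.2,0,0,0,0,0],[-0.3,0,0,0,0,0],[-0.3,0,0,0,0,0],[-0.3,0,0,0,0,0],[0,0,0,0,0,0]]]'; python3 rel.py
python3 -c "
from h import *
snap('side','s3.png')
cv2.imwrite('pics/s3.png',cv2.resize(cv2.imread('pics/s3.png')[220:360,220:360],None,fx=4,fy=4))"
```

```text
clock: 6.58
tcp_pos: [0.4539, 0.2707, 0.1587]
tool_rot: [[0.968, 0.251, -0.0], [0.251, -0.968, -0.001], [-0.0, 0.0, -1.0]]
force: [1.5, -0.4, -0.1]
grip_width: 0.0004
grasp_force: 0.0
t 6.575 disp mm [ -1.8  97.2 158.7] F [ 1.3 -0.7 -0.1] grip 0.00036087041037973584 tool in disp [[1.0, 0.0, -0.0], [0.0, -1.0, -0.0], [-0.0, 0.0, -1.0]]
```

View pics/s3.png

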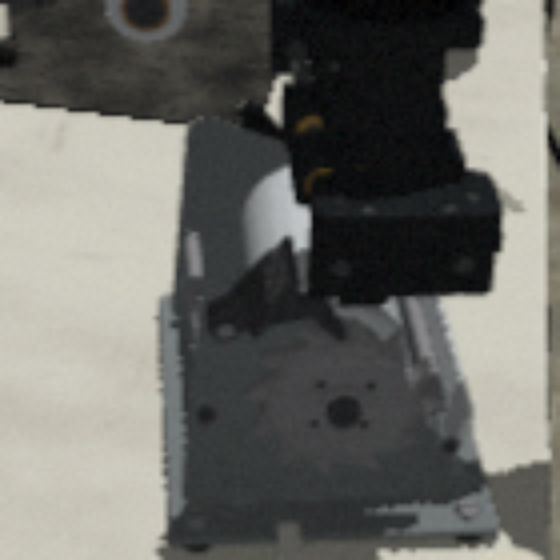

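The pawl fell back down. The finger overlapped the pawl's own arm at y 77–85, so I shift 10 mm outward and push again.

```bash
python3 -m crank '[[[0,-0.24,0,0,0,0],[0.1,0,0,0,0,0],[0.15,0,0,0,0,0],[0.15,0,0,0,0,0],[0.15,0,0,0,0,0],[0.15,0,0,0,0,0],[0.15,0,0,0,0,0],[0,0,0,0,0,0]]]'; python3 rel.py
python3 -m crank '[[[0.1,0,0,0,0,0],[0.1,0,0,0,0,0],[0.1,0,0,0,0,0],[0,0,0,0,0,0]]]'; python3 rel.py
```

```text
clock: 7.62
tcp_pos: [0.494, 0.2937, 0.1587]
tool_rot: [[0.968, 0.25, 0.0], [0.25, -0.968, 0.0], [0.0, -0.0, -1.0]]
force: [0.7, -0.2, -0.3]
grip_width: 0.0005
grasp_force: 0.0
t 7.625 disp mm [ 42.7 109.4 158.7] F [ 0.6 -0.4 -0.3] grip 0.0004562433342647743 tool in disp [[1.0, -0.0, 0.0], [-0.0, -1.0, 0.0], [0.0, -0.0, -1.0]]
clock: 8.12
tcp_pos: [0.5083, 0.2975, 0.1588]
tool_rot: [[0.968, 0.25, 0.0], [0.25, -0.968, 0.0], [0.0, -0.0, -1.0]]
force: [-0.5, -0.2, -1.0]
grip_width: 0.0007
grasp_force: 0.0
t 8.125 disp mm [ 57.5 109.5 158.8] F [-0.5 -0.1 -1. ] grip 0.0006703353180181777 tool in disp [[1.0, -0.0, 0.0], [-0.0, -1.0, 0.0], [0.0, -0.0, -1.0]]
```

```bash
python3 -m crank '[[[0.06,0,0,0,0,0],[0,0,0,0,0,0],[0,0,0,0,0,0]]]'; python3 rel.py
python3 -m crank '[[[-0.2,0,0,0,0,0],[-0.3,0,0,0,0,0],[-0.5,0,0,0,0,0],[-0.5,0,0,0,0,0],[0,0,-0.8,0,0,0],[0,0,-0.8,0,0,0],[0,0,0,0,0,0]]]'; python3 rel.py
python3 -c "
from h import *
snap('side','s4.png')
cv2.imwrite('pics/s4.png',cv2.resize(cv2.imread('pics/s4.png')[220:360,220:360],None,fx=4,fy=4))"
```

```text
clock: 8.5
tcp_pos: [0.5107, 0.2981, 0.1587]
tool_rot: [[0.968, 0.25, -0.0], [0.25, -0.968, -0.0], [-0.0, -0.0, -1.0]]
force: [0.3, -0.3, 0.5]
grip_width: 0.0007
grasp_force: 0.0
t 8.5 disp mm [ 60.  109.5 158.7] F [ 0.2 -0.3  0.5] grip 0.0007298211462273302 tool in disp [[1.0, -0.0, -0.0], [-0.0, -1.0, 0.0], [-0.0, -0.0, -1.0]]
clock: 9.38
tcp_pos: [0.4392, 0.2803, 0.2429]
tool_rot: [[0.968, 0.251, 0.007], [0.251, -0.968, 0.004], [0.007, -0.002, -1.0]]
force: [0.2, -0.7, -0.7]
grip_width: 0.0004
grasp_force: 0.0
t 9.375 disp mm [-13.6 110.2 242.9] F [-0.  -0.7 -0.7] grip 0.00038120662135624313 tool in disp [[1.0, 0.0, 0.01], [-0.0, -1.0, 0.0], [0.01, -0.0, -1.0]]
```

View pics/s4.png

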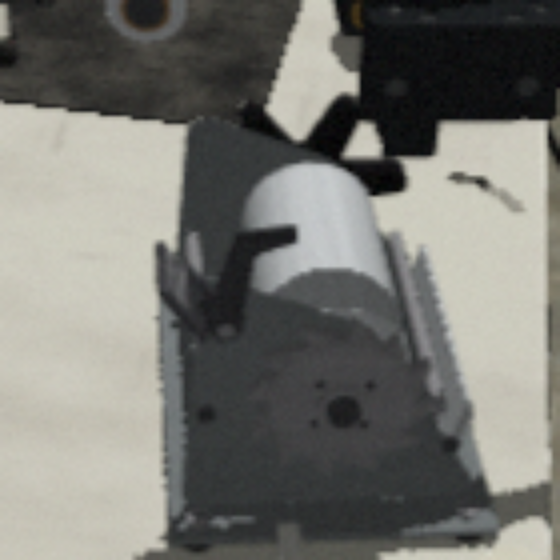

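The pawl lies back (tab near (170,270)). Now the star.

```bash
python3 -m crank '[[[-0.15,0.84,0,0,0,0],[-0.15,0.84,0,0,0,0],[-0.15,0.84,0,0,0,0],[-0.15,0.84,0,0,0,0],[-0.2,0.84,0,0,0,0],[0,0,0,0,0,0]]]'; python3 rel.py
python3 -m crank '[[[0,0,0.5,0,0,0],[0,0,0.5,0,0,0],[0,0,0.5,0,0,0],[0,0,0.5,0,0,0],[0,0,0.4,0,0,0],[0,0,0,0,0,0],[0,0,0,0,0,0]]]'; python3 rel.py
```

```text
clock: 10.18
tcp_pos: [0.4504, 0.0638, 0.2368]
tool_rot: [[0.969, 0.246, -0.003], [0.246, -0.969, -0.001], [-0.003, -0.0, -1.0]]
force: [-0.4, 0.3, -0.2]
grip_width: 0.0007
grasp_force: 0.0
t 10.175 disp mm [ -57.1 -102.2  236.8] F [-0.3  0.3 -0.2] grip 0.0007229120611152769 tool in disp [[1.0, -0.0, -0.0], [-0.0, -1.0, 0.0], [-0.0, -0.0, -1.0]]
clock: 11.05
tcp_pos: [0.4518, 0.0666, 0.1188]
tool_rot: [[0.968, 0.251, -0.0], [0.251, -0.968, 0.0], [-0.0, -0.0, -1.0]]
force: [-0.5, -0.9, -0.2]
grip_width: 0.0005
grasp_force: 0.0
t 11.05 disp mm [-55.  -99.9 118.8] F [-0.7 -0.8 -0.2] grip 0.0004727484658609268 tool in disp [[1.0, 0.0, -0.0], [0.0, -1.0, 0.0], [-0.0, -0.0, -1.0]]
```

```bash
python3 -m crank '[[[0.1,0,0,0,0,0],[0.1,0,0,0,0,0],[0.08,0,0,0,0,0],[0.08,0,0,0,0,0],[0.06,0,0,0,0,0]]]'; python3 rel.py; python3 -m crank '[[[0.06,0,0,0,0,0],[0.06,0,0,0,0,0],[0.06,0,0,0,0,0],[0.06,0,0,0,0,0]]]'; python3 rel.py
python3 -m crank '[[[0.06,0,0,0,0,0],[0.05,0,0,0,0,0],[0,0,0,0,0,0]]]'; python3 rel.py
```

```text
clock: 11.68
tcp_pos: [0.4712, 0.0709, 0.1185]
tool_rot: [[0.968, 0.25, -0.003], [0.25, -0.968, -0.001], [-0.003, -0.0, -1.0]]
force: [-4.5, -0.5, 3.4]
grip_width: 0.0004
grasp_force: 2.4
t 11.675 disp mm [ -35.1 -100.5  118.5] F [-4.5  0.7  3.4] grip 0.0004245042491471231 tool in disp [[1.0, -0.0, -0.0], [-0.0, -1.0, 0.0], [-0.0, -0.0, -1.0]]
clock: 12.18
tcp_pos: [0.4842, 0.0743, 0.1187]
tool_rot: [[0.968, 0.25, 0.0], [0.25, -0.968, 0.0], [0.0, 0.0, -1.0]]
force: [-3.1, -0.5, 3.8]
grip_width: 0.0005
grasp_force: 1.9
t 12.175 disp mm [ -21.7 -100.5  118.7] F [-3.1  0.3  3.8] grip 0.0005066081914107401 tool in disp [[1.0, -0.0, 0.0], [-0.0, -1.0, -0.0], [0.0, 0.0, -1.0]]
clock: 12.55
tcp_pos: [0.4896, 0.0757, 0.1188]
tool_rot: [[0.968, 0.25, 0.0], [0.25, -0.968, 0.0], [0.0, -0.0, -1.0]]
force: [-3.2, -0.3, 3.5]
grip_width: 0.0006
grasp_force: 2.0
t 12.55 disp mm [ -16.2 -100.5  118.8] F [-3.2  0.5  3.5] grip 0.0005733801709241062 tool in disp [[1.0, -0.0, 0.0], [-0.0, -1.0, 0.0], [0.0, -0.0, -1.0]]
```

```bash
python3 -c "
from h import *
q=np.load('q.npy')
a=snap('side','s5.png')
o=(260,225)
im=cv2.resize(cv2.imread('pics/s5.png')[225:345,260:360],None,fx=6,fy=6,interpolation=2)[:560]
for w,c in((.3,(0,0,255)),(.45,(0,255,0)),(.57,(255,0,0))):
  for b in(22,82,-38):
    t=np.radians(b)-w
    g=((proj(a,W(q,[[-r*np.sin(t),-94,85+r*np.cos(t)] for r in(20,57)]))-o)*6).astype(int)
    cv2.polylines(im,[g],False,c)
cv2.imwrite('pics/s5.png',im)"
```

```text
(no output)
```

View pics/s5.png

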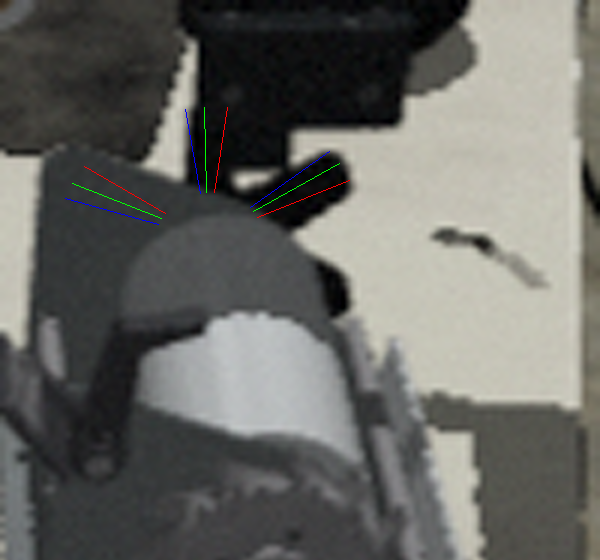

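The wheel stands at about 0.42, inside the window. I retract straight up and go behind the tab.

```bash
python3 -m crank '[[[-0.04,0,0,0,0,0],[0,0,-0.4,0,0,0],[0,0,-0.7,0,0,0],[0,0,-0.7,0,0,0],[0,0,-0.7,0,0,0],[0,0,0,0,0,0]]]'; python3 -m crank '[[[0.54,-0.85,0,0,0,0],[0.54,-0.85,0,0,0,0],[0.54,-0.85,0,0,0,0],[0.54,-0.85,0,0,0,0],[0.54,-0.85,0,0,0,0],[0,0,0,0,0,0],[0,0,0,0,0,0]]]';python3 rel.py
```

```text
clock: 13.35
tcp_pos: [0.4903, 0.0755, 0.2473]
tool_rot: [[0.968, 0.25, 0.009], [0.25, -0.968, 0.001], [0.009, 0.001, -1.0]]
force: [0.3, 0.5, -0.6]
grip_width: 0.0005
grasp_force: 0.0
clock: 14.22
tcp_pos: [0.5641, 0.3141, 0.2418]
tool_rot: [[0.968, 0.251, -0.002], [0.251, -0.968, -0.002], [-0.002, 0.001, -1.0]]
force: [-0.9, -0.2, 0.3]
grip_width: 0.0006
grasp_force: 0.0
t 14.225 disp mm [115.8 111.7 241.8] F [-1.   0.1  0.3] grip 0.0005826669987563995 tool in disp [[1.0, 0.0, -0.0], [0.0, -1.0, -0.0], [-0.0, 0.0, -1.0]]
```

```bash
python3 -m crank '[[[0,0,0.5,0,0,0],[0,0,0.5,0,0,0],[0,0,0.4,0,0,0],[0,0,0.24,0,0,0],[0,0,0,0,0,0]]]'; python3 rel.py; python3 -m crank '[[[-0.15,0,0,0,0,0],[-0.15,0,0,0,0,0],[-0.15,0,0,0,0,0],[-0.12,0,0,0,0,0],[-0.12,0,0,0,0,0],[-0.12,0,0,0,0,0],[-0.12,0,0,0,0,0],[0,0,0,0,0,0]]]';python3 rel.py; python3 -m crank '[[[-0.1,0,0,0,0,0],[0,0,0,0,0,0],[0,0,0,0,0,0]]]';python3 rel.py
```

```text
clock: 14.85
tcp_pos: [0.5643, 0.3139, 0.1606]
tool_rot: [[0.968, 0.25, -0.002], [0.25, -0.968, -0.001], [-0.002, 0.0, -1.0]]
force: [-0.4, -0.6, 0.6]
grip_width: 0.0005
grasp_force: 0.0
t 14.85 disp mm [115.8 111.4 160.6] F [-0.5 -0.5  0.6] grip 0.0005479621883639303 tool in disp [[1.0, -0.0, -0.0], [-0.0, -1.0, -0.0], [-0.0, 0.0, -1.0]]
clock: 15.85
tcp_pos: [0.5193, 0.3029, 0.1616]
tool_rot: [[0.968, 0.25, -0.0], [0.25, -0.968, -0.0], [-0.0, 0.0, -1.0]]
force: [-0.5, 0.3, 0.6]
grip_width: 0.0005
grasp_force: 0.0
t 15.85 disp mm [ 69.6 112.  161.6] F [-0.4  0.4  0.6] grip 0.0005179082042764015 tool in disp [[1.0, -0.0, -0.0], [-0.0, -1.0, -0.0], [-0.0, 0.0, -1.0]]
clock: 16.23
tcp_pos: [0.5151, 0.3018, 0.1617]
tool_rot: [[0.968, 0.25, 0.0], [0.25, -0.968, 0.0], [0.0, -0.0, -1.0]]
force: [-0.4, 0.6, -0.1]
grip_width: 0.0002
grasp_force: 0.0
t 16.225 disp mm [ 65.1 112.  161.7] F [-0.2  0.7 -0.1] grip 0.00021636104166594525 tool in disp [[1.0, -0.0, 0.0], [-0.0, -1.0, 0.0], [0.0, -0.0, -1.0]]
```

Back off to the rear, lift, move clear and look.

```bash
python3 -m crank '[[[0.3,0,0,0,0,0],[0.6,0,0,0,0,0],[0,0,-0.8,0,0,0],[0,0,-0.8,0,0,0],[0.8,0,-0.3,0,0,0],[0.8,0,0,0,0,0],[0,0,0,0,0,0],[0,0,0,0,0,0]]]'; python3 -c "
from h import *
q=np.load('q.npy')
a=snap('side','s6.png')
o=(230,235)
im=cv2.resize(cv2.imread('pics/s6.png')[235:355,230:350],None,fx=5,fy=5,interpolation=2)
for w,c in((.3,(0,0,255)),(.45,(0,255,0)),(.57,(255,0,0))):
  for b in(22,82,-38):
    t=np.radians(b)-w
    g=((proj(a,W(q,[[-r*np.sin(t),-94,85+r*np.cos(t)] for r in(35,57)]))-o)*5).astype(int)
    cv2.polylines(im,[g],False,c)
cv2.imwrite('pics/s6.png',im)"
```

```text
clock: 17.23
tcp_pos: [0.636, 0.3329, 0.2558]
tool_rot: [[0.968, 0.25, -0.002], [0.25, -0.968, -0.001], [-0.002, 0.0, -1.0]]
force: [-0.6, 0.3, -0.5]
grip_width: 0.0006
grasp_force: 0.0
```

View pics/s6.png

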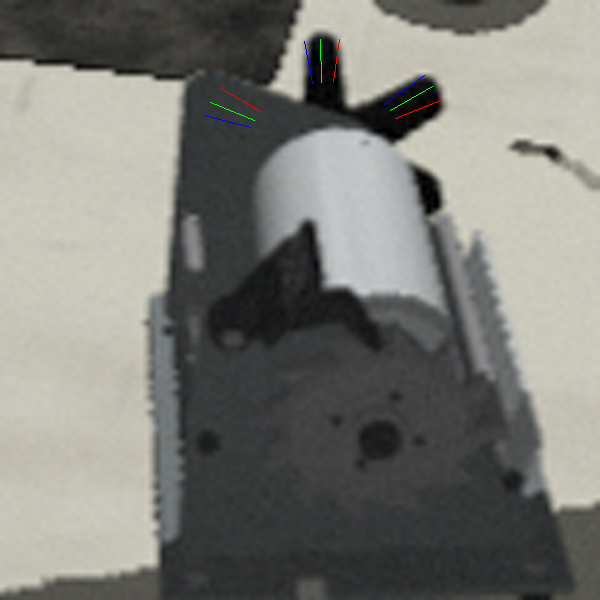

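```bash
python3 -c "
from cell import *
print(close_job())"
```

```text
the job is handed in; nothing more can be done
None
```

I handed the job in at about 17 s of robot time, with the star wheel pushed back one notch (about 0.42 rad, read from the side camera) and the pawl tipped down into that notch; its angle I judged by eye only, and the hand-in returned no verdict.

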